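# Bring a servo-driver card to the test stand and hold it on its stops

### The arm

A 6-joint arm with a two-finger parallel gripper is mounted at the origin on the work surface. World frame = base frame: x ahead of the robot, y to its left, z up, the work surface at z = 0. Lengths are in m, angles in degrees, forces in N, time in s.
With the tool pointing down it reaches from about 0.3 to 0.825 m from the base axis. Payload 5.4 kg.
Tool frame: the origin (TCP) lies at the very end of the fingers, on their centre line; the grasp point (between the pads) lies 19 mm behind it; z points along the fingers, y is the line along which they close (so a half turn about z gives the same grasp; the last joint's range is limited). The gripper opens to 92 mm and grips with 3 to 60 N. Pads are 20 mm wide; open, the fingers measure 128 mm over their backs; the gripper's body (75 mm by 189 mm) begins 69 mm behind the grasp point.
Start: joints at [-85.147, 9.076, 91.501, -0, 79.423, -12.038], TCP at [0.167, -0.55, 0.215] pointing down, gripper open.
Joint ranges: [-166.64, 166.64], [-54.1, 131.32], [10.49, 154.53], [-73.88, 253.88], [9.74, 151.15], [-171.62, 171.62]. Speed limits (degrees/s): [147.25, 147.25, 180, 180, 180, 180].

### API

Orientations are given as a 3x3 rotation matrix whose columns are the frame's x, y, z axes.
In Python, from rig import arm gives the robot as it stands. Calls block until the motion is done:
- arm.move_pose(position, orientation): joint-space move of the TCP to a pose.
- arm.move_linear(position, vel=0.15, rot=None): straight line of the TCP; rot=None keeps the orientation; vel is the mean speed in m/s.
- arm.move_j(angles): joint-space move.
- arm.gripper_open() and arm.grab(effort=None): open the fingers fully, or close them until they stop; effort is the grip in N (None keeps the last).
- arm.sleep(seconds).
- arm.ik(position, orientation): joint angles nearest the present ones, or None.
- arm.state(): the state.
- arm.get_image(name): name is "side" or "top"; returns a dict with "img" (480x640x3 uint8, red, green, blue), "camera_matrix" (3x3 intrinsics, pixels), "camera_from_world" (4x4, takes a point from world to camera coordinates). Camera axes: x right, y down, z forward; pixel columns grow to the right and rows downward; lengths in m; the calibration is good to about 2 mm. A picture is of the moment at which its call begins. There is no depth.
A pose or a line that the arm cannot do raises arm.Unreachable and nothing moves.
- arm.finish_job(): hands the job in; it is judged then, once.
Trained networks look in a picture, given as the dict that the camera call returned (one of the last four; its "shot" number tells which), for a name from the list of things; names that differ only in an ending like _2 or _b are one class to them, and where a whole thing is asked for, a point or a joint stands for the part that bears it (a point fixed in the world has none). Each returns a list of dicts, best first, with "conf" (0 to 1); they miss things now and then, are a little off and sometimes report something else, mostly with a low value. They report only what shows in the picture. A call takes as long as a camera call.
- arm.regions_of(picture, target): "pixels" (480x640 bool, what is visible of it).
- arm.spot_point(picture, target): "at" ([x, y, z] in m, in the coordinates of the camera as it stood for that picture, good to about 4 mm: a listed point, or the origin of a listed thing).
The state is a dict: "t": time; "joints": joint angles; "qd": joint speeds; "effort": joint torques, N m; "position": TCP position; "ee_rot": TCP orientation; "force": force on the tool from outside, world axes, zero at the start; "ft_torque": the same for the moment, N m; "finger_gap": finger opening in m; "finger_force": force on a finger pad.
Only numpy, scipy, OpenCV 4.12 (cv2) and the standard library are available. Lean on these libraries where they do the work, as an engineer would, in place of code of your own. Each camera call takes 0.05 s, during which the arm holds its last target. There are 200 camera calls.

### The job

Slide the circuit card with the orange grip straight up out of its slot in the rack, then lower it (either way round) between the guides of the test stand and press it down against the sprung brass plunger until its lower edge sits firmly on both red stops, without ramming or forcing it. The spring would lift it again, so finish while still holding the card pressed on the stops: do not let go. Leave the other two cards in their slots and do not disturb the rest of the table.

Things in the scene. Friction and masses are not known exactly. Their poses are not given: they have to be found in the camera images.
- card_grip (a point): centre of the orange grip bar (50 mm along y, 14 mm thick along x, 20 mm tall) on top of the card to be tested: green circuit board 90 mm wide (y), 4 mm thick (x), 78 mm tall. The point is 85 mm above the card's lower edge, 10 mm below its top. z up. 0.1-0.16 kg. Front and back are equivalent. It stands in a rack slot, leaning up to 3 degrees
- card_blue_grip (a point): centre of the blue grip bar (50 mm along y, 14 mm thick along x, 20 mm tall) on top of another card, to be left alone: green circuit board 90 mm wide (y), 4 mm thick (x), 78 mm tall. The point is 85 mm above the card's lower edge, 10 mm below its top. z up. 0.1-0.16 kg. Front and back are equivalent. It stands in a rack slot, leaning up to 3 degrees
- card_white_grip (a point): centre of the white grip bar (50 mm along y, 14 mm thick along x, 20 mm tall) on top of another card, to be left alone: green circuit board 90 mm wide (y), 4 mm thick (x), 78 mm tall. The point is 85 mm above the card's lower edge, 10 mm below its top. z up. 0.1-0.16 kg. Front and back are equivalent. It stands in a rack slot, leaning up to 3 degrees
- card: the whole card with the orange grip; origin at the middle of its lower edge, axes as for its grip bar
- rack: fixed black and grey card rack, 190 mm (x) by 120 mm (y), origin at the centre of its underside, z up. Three slots at -75, 0, 75 mm along its x, each a pair of upright channels, 6 mm wide, that hold a card's side edges; cards stand parallel to the rack's y, lower edge on its floor 8 mm up. The channels end 53 mm up
- tester: fixed grey test stand, block 110 (x) x 150 (y) x 30 mm, origin at the centre of its underside, z up. Two aluminium channels take the card's side edges, card parallel to y and centred: 7 mm wide, 93 mm between end walls, straight from 30 to 85 mm up, flared mouths to 97 mm up (7 mm wider each side). Card on the stops: lower edge 40 mm up, centre of its grip bar 125 mm up
- stops: the two fixed red stop blocks between the guides; origin as for the test stand. Their tops, 40 mm above it and 31 mm either side of the middle along y, are the hard stop for the card's lower edge. Meant for no more than 40 N
- plunger_top (a point): middle of the top of the sprung brass plunger between the stops (40 mm in y, 16 mm in x), 52 mm above the stand's underside when free, on its z axis; moves down only. Its spring pushes up with about 3 N when free and 8 N when level with the stops, more than the card weighs
- plunger (a joint): how far the plunger is pressed down, in m: 0 free, 0.012 level with the tops of the stops (card on its stops)
- servo: loose small black servo motor, 54 by 20 by 39 mm, bystander; origin at the centre of its underside
- foot: loose pale yellow suction foot, 54 mm across, 55 mm tall, bystander; origin at the centre of its underside
- screwdriver: loose screwdriver lying on the table, bystander
- glue_jar: loose small jar, 44 mm across, 70 mm tall, bystander; origin at the centre of its underside

How it is judged (in metres and radians):
On the way, in this order (a step that is already met when the one before it is completed fails the run):
1. the orange card is drawn up clear of the rack's channels, gripped (z of card_grip in the frame of rack above 0.142 m and contact force between the fingers and card above 1 N), for 0.1 s.
2. the card is pressed down on the stops of the test stand and held there (value of joint plunger between 0.0105 and 0.0145 m and contact force between card and stops above 0.7 N and horizontal distance between card_grip and plunger_top below 0.008 m and z of card_grip in the frame of tester below 0.1275 m and angle between card_grip's own z axis and vertical below 0.09 rad and angle between the x axis of card_grip and the x axis of tester, either way round below 0.12 rad and contact force between the fingers and card above 2 N), for 0.5 s.
At the end, for the whole second after the job is handed in: Orange card upright (5 deg) in the stand, within 8 mm of centre, still touched by the fingers and pressed on the red stops: plunger 10.5-14.5 mm, grip bar below 127.5 mm, 0.7-40 N on the stops, at rest. Other cards within 20 mm, loose things within 30 mm of where they were (all of step 2 and contact force between card and stops below 40 N and linear speed of card below 0.01 m/s and distance of each of card_blue_grip, card_white_grip from where it was at the start of the episode below 0.02 m and distance of each of servo, foot, screwdriver, glue_jar from where it was at the start of the episode below 0.03 m); the arm keeps its last pose, push and grip.
It fails at once if the card is rammed onto the stops (more than 60 N) (contact force between card and stops above 60 N).
It fails at once if another card or a bystander is disturbed (cards 20 mm, others 30 mm) (not (distance of card_blue_grip from where it was at the start of the episode below 0.02 m) or not (distance of card_white_grip from where it was at the start of the episode below 0.02 m) or not (distance of servo from where it was at the start of the episode below 0.03 m) or not (distance of foot from where it was at the start of the episode below 0.03 m) or not (distance of screwdriver from where it was at the start of the episode below 0.03 m) or not (distance of glue_jar from where it was at the start of the episode below 0.03 m)).
It also fails if it takes over 51 s, if anything falls off the work surface, if the arm or the gripper's body presses on something with over 40 N, if the wrist force passes 120 N, or if a joint passes its speed limit or range.

## Working session

There is one attempt and no reset: what is moved stays moved. The work goes in short steps, each a Python script; the robot and the scene stay as the last script left them, time stands still between calls to the robot, and variables do not carry over. Pictures are saved under pics/ and viewed, at most 10 in all, crops included, and the job is handed in when it is done.

```bash
mkdir -p pics; cat > h.py <<'E'
from rig import arm
import numpy as np, cv2
def look(cam,names,save=None):
    p=arm.get_image(cam); T=np.array(p["camera_from_world"]); K=np.array(p["camera_matrix"])
    im=p["img"][:,:,::-1].copy(); out={}
    for n in names:
        for d in arm.spot_point(p,n)[:2]:
            a=np.array(d["at"]); w=np.linalg.inv(T)@np.r_[a,1]; uv=K@a; uv=uv[:2]/uv[2]
            print(cam,n,round(d["conf"],2),w[:3].round(4),uv.round(0)); out.setdefault(n,w[:3])
            cv2.circle(im,tuple(int(v) for v in uv),3,(255,0,255),-1)
    if save: cv2.imwrite(save,im)
    return p,out
E
python3 - <<'E'
from h import *
for c in("top","side"):
    p,o=look(c,["card_grip","card_blue_grip","card_white_grip","rack","tester","plunger_top","servo","foot","screwdriver","glue_jar"],f"pics/{c}0.png")
    print(np.linalg.inv(p["camera_from_world"]).round(3).tolist(), np.array(p["camera_matrix"]).tolist())
s=arm.state();print(s["t"],s["ee_rot"],s["force"],s["finger_gap"])
E
```

```text
top card_grip 0.52 [0.4872 0.2877 0.0962] [242. 290.]
top card_blue_grip 0.53 [0.6298 0.2331 0.0928] [264. 232.]
top card_white_grip 0.64 [ 5.664e-01 -1.886e-01  2.000e-04] [426. 259.]
top card_white_grip 0.59 [0.5592 0.2625 0.0962] [252. 260.]
top rack 0.59 [ 0.5592  0.2621 -0.0023] [258. 265.]
top tester 0.93 [ 0.5677 -0.1868 -0.0017] [425. 259.]
top plunger_top 0.53 [ 0.5648 -0.1899  0.0506] [431. 257.]
top servo 0.72 [ 5.131e-01 -3.500e-03  1.000e-04] [357. 280.]
top foot 0.83 [ 7.422e-01  9.300e-03 -5.000e-04] [350. 197.]
top foot 0.64 [ 0.5664 -0.1876  0.0023] [426. 259.]
top screwdriver 0.73 [0.5598 0.2631 0.0925] [252. 260.]
top screwdriver 0.58 [0.488  0.4439 0.001 ] [190. 293.]
top glue_jar 0.86 [ 0.7369 -0.2014 -0.0062] [427. 198.]
top glue_jar 0.71 [0.5594 0.2644 0.0908] [252. 261.]
[[-0.016, -0.987, 0.158, 0.414], [-1.0, 0.02, 0.023, 0.072], [-0.025, -0.157, -0.987, 1.211], [0.0, 0.0, 0.0, 1.0]] [[453.9703947876274, 0.0, 318.2901117810945], [0.0, 453.9703947876274, 245.89536714030118], [0.0, 0.0, 1.0]]
side card_grip 0.96 [0.4883 0.2843 0.0901] [310. 356.]
side card_blue
[... 297 characters left out ...]
[ 0.5082  0.0017 -0.0022] [389. 272.]
side foot 0.72 [0.7381 0.0128 0.005 ] [297. 224.]
side screwdriver 0.69 [ 0.4841  0.4401 -0.0006] [253. 459.]
side glue_jar 0.88 [ 0.7354 -0.2035 -0.0041] [353. 174.]
side glue_jar 0.68 [0.6261 0.227  0.0946] [268. 289.]
[[-0.8, -0.442, 0.406, 0.231], [-0.6, 0.605, -0.524, 0.582], [-0.014, -0.662, -0.749, 0.821], [0.0, 0.0, 0.0, 1.0]] [[507.2907008578278, 0.0, 320.73600907085796], [0.0, 507.2907008578278, 236.79252729619785], [0.0, 0.0, 1.0]]
1.1 [[ 9.56875206e-01  2.90499295e-01  2.11373114e-06]
 [ 2.90499294e-01 -9.56875204e-01  5.67584914e-05]
 [ 1.85108786e-05 -5.36967557e-05 -9.99999998e-01]] [-0.29984179  0.61696858 -0.38259397] 0.09174054976512869
```

View pictures.

View pics/top0.png

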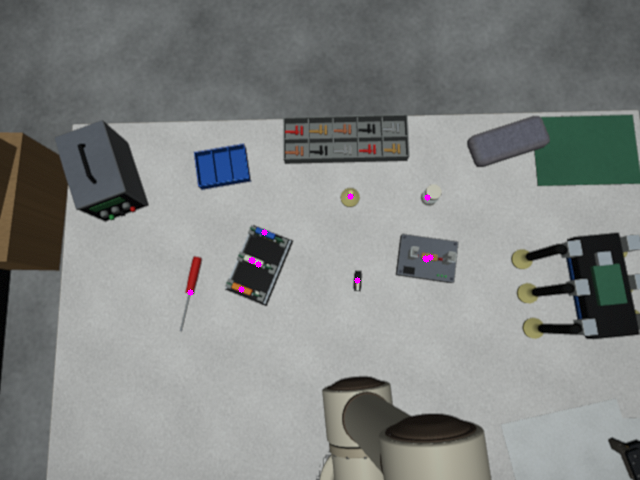

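View pics/side0.png

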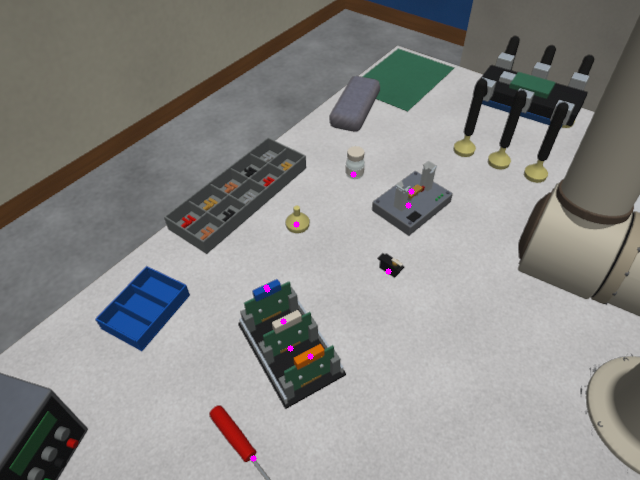

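```bash
python3 - <<'E'
from h import *
p=arm.get_image("top");T=np.linalg.inv(p["camera_from_world"]);K=np.array(p["camera_matrix"])
def back(px,z):
    d=(T[:3,:3]@np.linalg.solve(K,np.c_[px,np.ones(len(px))].T)).T
    return (T[:3,3]+d*((z-T[2,3])/d[:,2])[:,None])[:,:2]
for n,z in(("tester",.03),("rack",.03),("card_grip",.106),("stops",.04),("plunger_top",.052)):
    for r in arm.regions_of(p,n)[:2]:
        m=r["pixels"]; ys,xs=np.nonzero(m); w=back(np.c_[xs,ys].astype(float),z)
        (c,s,a)=cv2.minAreaRect((w*1000).astype(np.float32)); print(n,round(r["conf"],2),m.sum(),np.round(c,1),np.round(s,1),round(a,1))
im=p["img"][200:320,370:490,::-1]
cv2.imwrite("pics/tcrop.png",cv2.resize(im,None,fx=5,fy=5,interpolation=cv2.INTER_CUBIC))
E
```

```text
tester 0.91 2538 [ 567.6 -185.1] [154.6 114.6] 80.7
rack 0.6 2566 [557.1 256.3] [121.7 186.9] 67.8
plunger_top 0.57 202 [633.1 229.9] [88.7 18.7] 68.5
plunger_top 0.4 112 [ 567.6 -186.4] [43.7 17.4] 78.4
```

View pics/tcrop.png

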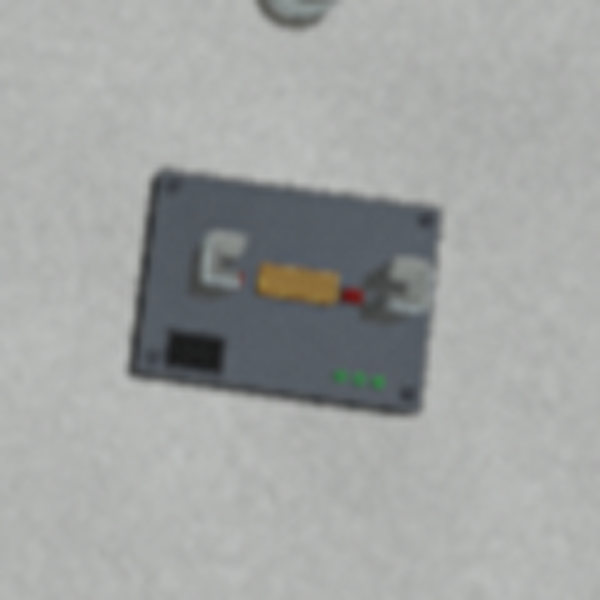

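```bash
cat >> h.py <<'E'
def R(yaw,s=1):
    a=np.radians(yaw); y=s*np.array([np.cos(a),np.sin(a),0]); z=np.array([0,0,-1.]); return np.c_[np.cross(y,z),y,z]
E
python3 - <<'E'
from h import *
for s in(1,-1): 
    for P,w in(((.487,.2868,.2),-21.7),((.5677,-.186,.2),-9)): print(s,np.round(arm.ik(P,R(w,s)),0))
qs=[arm.ik((.487,.2868,.2),R(-21.7,s)) for s in(1,-1)]
s=(1,-1)[int(np.argmin([abs(q[5]) for q in qs]))]; print("use",s)
arm.move_pose((.487,.2868,.15),R(-21.7,s))
print(arm.state()["t"],arm.state()["position"])
look("side",["card_grip","card_white_grip"],"pics/above.png")
look("top",["card_grip","card_white_grip"])
E
```

```text
1 [18.  8. 94. -0. 78. 40.]
1 [-30.  13.  89.  -0.  78. -21.]
-1 [  18.    8.   94.   -0.   78. -140.]
-1 [-30.  13.  89.  -0.  78. 159.]
use 1
4.5417 [0.48741338 0.28625145 0.15005384]
side card_grip 0.65 [0.4905 0.2839 0.0911] [309. 355.]
top card_grip 0.52 [0.4882 0.2868 0.0952] [242. 289.]
top card_white_grip 0.61 [0.4854 0.2849 0.0945] [243. 290.]
top card_white_grip 0.42 [0.5599 0.2609 0.0919] [253. 260.]
```

View pics/above.png

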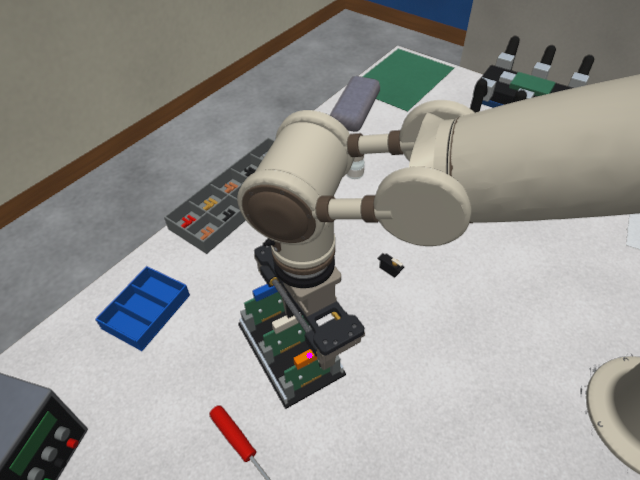

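```bash
python3 - <<'E'
from h import *
x,y=.4878,.2862
f0=np.array(arm.state()["force"])
ok=True
for z in(.115,.103,.095,.085,.076):
    arm.move_linear((x,y,z),vel=.05); f=np.array(arm.state()["force"])-f0
    print(z,f.round(1))
    if np.linalg.norm(f)>8: ok=False;break
if ok:
    arm.grab(15); s=arm.state(); print("grab",s["finger_gap"],s["finger_force"],(np.array(s["force"])-f0).round(2),s["t"])
    if .011<s["finger_gap"]<.018:
        for z in(.090,.11,.135): 
            arm.move_linear((x,y,z),vel=.05); print((np.array(arm.state()["force"])-f0).round(2))
        arm.move_linear((x,y,.25),vel=.12); s=arm.state(); print((np.array(s["force"])-f0).round(2),s["finger_gap"],s["position"],s["t"])
        look("side",["card_grip","card_white_grip","card_blue_grip"])
E
```

```text
0.115 [ 0.1  0.3 -1.9]
0.103 [ 0.6 -0.8 -1.1]
0.095 [-1.  -0.7 -1. ]
0.085 [-0.3 -0.  -1. ]
0.076 [-1.  -0.1 -0.7]
grab 0.014052332210855752 14.978121668100357 [-0.83  0.62 -0.87] 8.2333
[-0.65  0.96 -2.13]
[-0.8  -0.2  -2.39]
[ 0.61 -0.1  -1.55]
[-0.74  0.52 -2.18] 0.014091409599095607 [0.48723534 0.28600953 0.2488489 ] 10.975
side card_grip 0.63 [0.4899 0.2866 0.2645] [304. 293.]
side card_grip 0.28 [0.5619 0.2611 0.0915] [284. 322.]
side card_white_grip 0.7 [0.5598 0.2605 0.0908] [285. 323.]
side card_white_grip 0.47 [ 0.5627 -0.1817  0.0502] [414. 192.]
side card_blue_grip 0.83 [0.6285 0.2269 0.0925] [267. 289.]
side card_blue_grip 0.48 [ 0.7348 -0.2026 -0.0014] [353. 174.]
```

```bash
python3 - <<'E'
from h import *
arm.move_pose((.5677,-.186,.25),R(-9.2,1))
arm.move_linear((.5677,-.186,.19),vel=.1)
s=arm.state();print(s["t"],s["position"],s["finger_gap"])
n=["card_grip","card","tester","stops","plunger_top"]
for c,(u,v) in(("side",(340,100)),("top",(370,200))):
    p,o=look(c,n)
    im=p["img"][v:v+140,u:u+150,::-1]
    cv2.imwrite(f"pics/over_{c}.png",cv2.resize(im,None,fx=4,fy=4,interpolation=cv2.INTER_CUBIC))
    m=arm.regions_of(p,"tester"); 
    if m: ys,xs=np.nonzero(m[0]["pixels"]);print(m[0]["conf"],xs.min(),xs.max(),ys.min(),ys.max())
E
```

```text
13.675 [ 0.56808991 -0.18612022  0.19060565] 0.01365636077940914
side card_grip 0.76 [ 0.5688 -0.1849  0.2077] [422. 132.]
side card 0.6 [ 0.5708 -0.1869  0.126 ] [416. 163.]
side tester 0.62 [ 0.5709 -0.1864  0.0018] [409. 205.]
side tester 0.16 [ 0.5635 -0.184   0.0519] [414. 191.]
side plunger_top 0.58 [ 0.5643 -0.1828  0.0478] [413. 192.]
0.84 372 451 161 234
top card_grip 0.69 [ 0.5689 -0.1832  0.2096] [443. 246.]
top card 0.42 [ 0.5711 -0.1877  0.1215] [436. 251.]
top tester 0.73 [ 0.5663 -0.1889  0.0028] [427. 259.]
top plunger_top 0.46 [ 0.5656 -0.1886  0.0536] [431. 257.]
0.83 396 455 233 277
```

View pics/over_side.png

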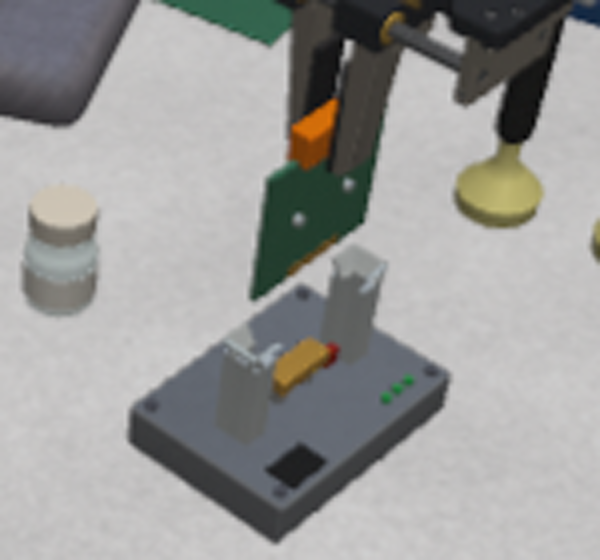

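View pics/over_top.png

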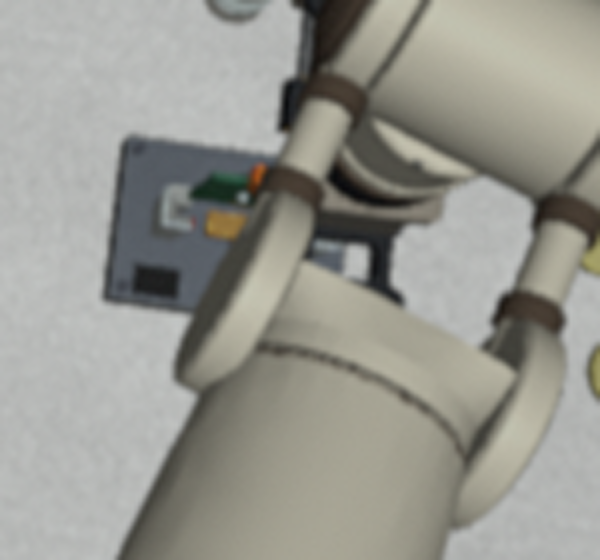

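```bash
cat >> h.py <<'E'
def back(p,px,z):
    T=np.linalg.inv(p["camera_from_world"]);K=np.array(p["camera_matrix"]);px=np.array(px,float)
    d=(T[:3,:3]@np.linalg.solve(K,np.c_[px,np.ones(len(px))].T)).T
    return (T[:3,3]+d*((z-T[2,3])/d[:,2])[:,None])[:,:2]
E
python3 - <<'E'
from h import *
p=arm.get_image("side"); c=lambda a,o=(340,100):(np.array(a)+.5)/4-.5+o
b=back(p,c([(253,297),(365,222)]),.1226); print("card",b,b.mean(0),np.linalg.norm(b[0]-b[1]),np.degrees(np.arctan2(*(b[0]-b[1])[::-1])))
t=back(p,c([(132,410),(302,286),(448,377),(278,508)]),.03); print("block",t.round(4),t.mean(0))
for i,j in((0,1),(1,2),(2,3),(3,0)): d=t[j]-t[i];print(np.linalg.norm(d).round(4),np.degrees(np.arctan2(d[1],d[0])).round(1))
g=back(p,c([(248,358),(362,265)]),.097);print("mouth approx",g.mean(0))
q=arm.get_image("top"); o=(370,200)
t=back(q,(np.array([(122,138),(105,298)])+.5)/4-.5+o,.03);print("top block left corners",t)
# first clear top picture, 5x crop, offset 370,200
u=(np.array([(160,170),(440,209),(420,412),(133,375)])+.5)/5-.5+o
t=back(q,u,.03);print("top block",t.round(4),t.mean(0));
for i,j in((0,1),(1,2),(2,3),(3,0)): d=t[j]-t[i];print(np.linalg.norm(d).round(4),np.degrees(np.arctan2(d[1],d[0])).round(1))
u=(np.array([(299,283)])+.5)/5-.5+o;print("plunger top",back(q,u,.052))
E
```

```text
card [[ 0.57675673 -0.14413053]
 [ 0.55936538 -0.23086033]] [ 0.56806105 -0.18749543] 0.0884562967383682 78.66124005203612
block [[ 0.6284 -0.1205]
 [ 0.6044 -0.2656]
 [ 0.5001 -0.2464]
 [ 0.5261 -0.104 ]] [ 0.56475527 -0.18411741]
0.1471 -99.4
0.1061 169.6
0.1448 79.6
0.1036 -9.1
mouth approx [ 0.56118115 -0.17803562]
top block left corners [[ 0.63004669 -0.11736552]
 [ 0.52464086 -0.10171057]]
top block [[ 0.6314 -0.1213]
 [ 0.6076 -0.2664]
 [ 0.5015 -0.2493]
 [ 0.5234 -0.1025]] [ 0.5659747  -0.18488313]
0.147 -99.3
0.1074 170.9
0.1485 81.5
0.1096 -9.9
plunger top [[ 0.5670301  -0.18596281]]
```

```bash
python3 - <<'E'
from h import *
arm.move_linear((.566,-.185,.172),vel=.05,rot=R(-9.5))
s=arm.state();print(s["t"],s["position"],s["force"])
p,_=look("side",["card_grip","card"])
im=p["img"][130:205,380:460,::-1]
cv2.imwrite("pics/mouth.png",cv2.resize(im,None,fx=8,fy=8,interpolation=cv2.INTER_CUBIC))
E
```

```text
14.9833 [ 0.56576133 -0.18486184  0.171534  ] [ 0.1635142   0.23332918 -1.23176416]
side card_grip 0.94 [ 0.5676 -0.1856  0.1897] [421. 139.]
side card 0.7 [ 0.5675 -0.1871  0.1071] [416. 170.]
```

View pics/mouth.png

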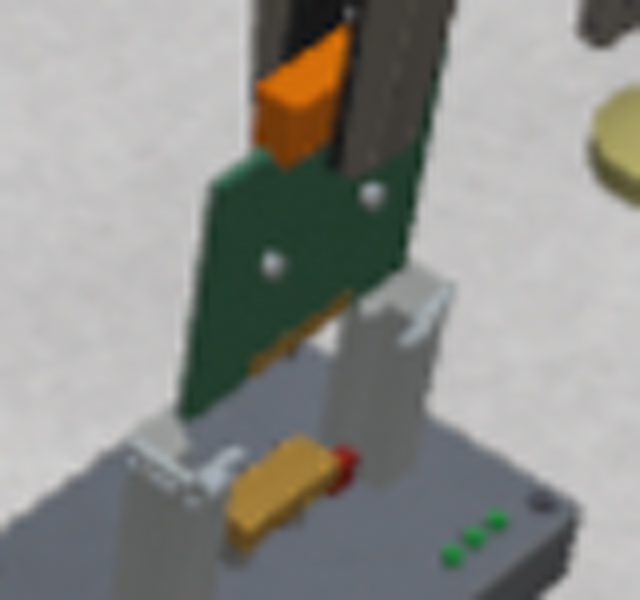

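```bash
python3 - <<'E'
from h import *
p=arm.get_image("side"); c=lambda a:(np.array(a)+.5)/8-.5+(380,130)
m=back(p,c([(122,440),(204,496),(455,288)]),.097);k=back(p,c([(182,415),(405,265)]),.1035)
M=(m[0]+m[2])/2;C=k.mean(0);a=np.radians(-9.5);X=np.array([[np.cos(a),np.sin(a)],[-np.sin(a),np.cos(a)]])
print(m,np.linalg.norm(m[0]-m[1]),np.linalg.norm(m[1]-m[2]),"M",M,"C",C,np.linalg.norm(k[0]-k[1]),"err in tester xy",X@(C-M))
E
```

```text
[[ 0.58581957 -0.13198736]
 [ 0.55770786 -0.12621987]
 [ 0.54465469 -0.23660142]] 0.028697250074692413 0.11115067628699907 M [ 0.56523713 -0.18429439] C [ 0.56613014 -0.18634815] 0.08864295395627149 err in tester xy [ 0.00121974 -0.0018782 ]
```

```bash
python3 - <<'E'
from h import *
arm.grab(40); f0=np.array(arm.state()["force"])
x,y=.5655,-.1834
arm.move_linear((x,y,.172),vel=.02); f0=np.array(arm.state()["force"]); print(f0)
for z in np.arange(.168,.1219,-.004):
    arm.move_linear((x,y,z),vel=.03); arm.sleep(.05); s=arm.state(); f=np.array(s["force"])-f0
    print(round(z,3),f.round(1),np.round(s["ft_torque"],2),s["position"].round(4) if hasattr(s["position"],"round") else s["position"])
    if np.linalg.norm(f)>9: break
print(s["t"],s["finger_gap"])
E
```

```text
[ 0.62429621  0.07638281 -1.27175004]
0.168 [ 0.3 -0.4  0.5] [-0.02 -0.12  0.01] [ 0.5654 -0.1833  0.1677]
0.164 [-0.5  0.2 -0.1] [-0.11 -0.09 -0.03] [ 0.5654 -0.1833  0.1638]
0.16 [-0.6 -0.3 -0.5] [-0.   -0.04  0.02] [ 0.5654 -0.1833  0.1598]
0.156 [-0.4 -1.1  0.4] [-0.19 -0.06 -0.01] [ 0.5654 -0.1835  0.1559]
0.152 [-0.2 -5.   3.2] [-1.11 -0.16 -0.02] [ 0.566  -0.1844  0.1526]
0.148 [ 0.2 -5.6 -0.5] [-1.42 -0.25 -0.05] [ 0.5652 -0.1839  0.1473]
0.144 [ 0.3 -6.   0.2] [-1.42 -0.09 -0.09] [ 0.5652 -0.184   0.1435]
0.14 [-0.6 -5.3  1.2] [-1.46 -0.12 -0.01] [ 0.5652 -0.1841  0.1396]
0.136 [-0.1 -6.4  0.7] [-1.48 -0.13 -0.07] [ 0.5652 -0.1842  0.1356]
0.132 [ 0.5 -6.1  1.1] [-1.55 -0.14 -0.04] [ 0.5653 -0.1842  0.1317]
0.128 [-1.2 -7.2  1.2] [-1.55 -0.06 -0.11] [ 0.5653 -0.1843  0.1278]
0.124 [-0.5 -7.5  1.2] [-1.66 -0.14 -0.02] [ 0.5654 -0.1844  0.1238]
19.65 0.013657118026621654
```

```bash
python3 - <<'E'
from h import *
x,y=.5655,-.1848
arm.move_linear((x,y,.124),vel=.02); arm.sleep(.1)
f0=np.array([.4,.1,-1.3]); z=.124; print((np.array(arm.state()["force"])-f0).round(1))
while z>.1005:
    z-=.002 if z>.112 else .001
    arm.move_linear((x,y,z),vel=.02); arm.sleep(.15); s=arm.state(); f=np.array(s["force"])-f0
    print(round(z,4),f.round(1),np.round(s["ft_torque"],2),np.round(s["position"],4))
    if f[2]>17 or np.linalg.norm(f[:2])>12: break
print(s["t"],s["finger_gap"],s["finger_force"])
look("side",["card_grip","card","tester"])
E
```

```text
[ 0.7 -4.6  0.4]
0.122 [-0.9 -5.3  0.4] [-1.08 -0.04  0.04] [ 0.5654 -0.1848  0.1219]
0.12 [-0.4 -4.8  1.7] [-1.07 -0.03 -0.02] [ 0.5656 -0.1849  0.1201]
0.118 [-1.1 -5.5  5.1] [-1.07  0.08  0.  ] [ 0.5657 -0.185   0.1183]
0.116 [-0.7 -4.4  4.9] [-1.02  0.08 -0.01] [ 0.5657 -0.185   0.1162]
0.114 [-1.5 -5.3  5. ] [-1.09  0.09  0.04] [ 0.5657 -0.1851  0.1144]
0.112 [-1.5 -4.9  5.4] [-1.01  0.18 -0.02] [ 0.5658 -0.1851  0.1125]
0.111 [-1.5 -5.7  8.2] [-0.98  0.28  0.01] [ 0.5658 -0.1851  0.1118]
0.11 [-1.9 -5.2  8.9] [-0.96  0.33 -0.05] [ 0.5658 -0.1852  0.1109]
0.109 [-2.4 -5.2  7.8] [-0.9   0.32  0.01] [ 0.5658 -0.1852  0.11  ]
0.108 [-2.5 -4.9  9. ] [-0.89  0.38  0.04] [ 0.5658 -0.1853  0.1091]
0.107 [-3.6 -5.4  9.4] [-0.87  0.53  0.  ] [ 0.5659 -0.1853  0.1083]
0.106 [-3.6 -3.6 13.5] [-0.61  0.84  0.09] [ 0.5661 -0.1854  0.1082]
0.105 [-5.3 -4.3 18.6] [-0.5   1.18  0.07] [ 0.5664 -0.1855  0.108 ]
25.2 0.013563432706255136 40.01064419746399
side card_grip 0.84 [ 0.5652 -0.1865  0.124 ] [418. 165.]
side card 0.81 [ 0.5684 -0.1881  0.0407] [412. 193.]
side tester 0.8 [ 0.5692 -0.1885  0.0025] [410. 205.]
```

```bash
python3 - <<'E'
from h import *
arm.sleep(1.0); s=arm.state(); print(np.round(s["force"],1),np.round(s["position"],4),s["finger_force"],s["t"])
print(arm.finish_job())
E
```

```text
[-4.7 -4.2 17.1] [ 0.5663 -0.1855  0.108 ] 40.01065492630005 26.4
the job is handed in; nothing more can be done
None
```

The orange card is out of the rack and in the test stand, still gripped at 40 N and pressed on the stops with an estimated 9–10 N. I handed the job in at about 26 s; the verdict was not shown, and I never saw the plunger or stop readings directly.

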